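Hang the ear defenders on the empty half of the rail

TASK

Hang the ear defenders that lie on the bench over whichever half of the steel rail is still empty, headband over the bar with one cup hanging down on each side, near the middle of that half and square to the bar. Lower them gently until they rest on the bar, without dropping them, then let go, and leave the pair that already hangs there, the polish tin, the glass jar and the hammer as they are.

Things in the scene. Friction and masses are not known exactly. Their poses are not given: they have to be found in the camera images.
- muffs: The ear defenders to hang (all sizes in mm): rigid, grey cups, black band, lying on their side (origin 30 up). Origin: middle of the inner face of the headband's top, which is to rest on the bar. z out through the crown (up when hung), x from cup to cup, y through the thickness. Band: half circle of inner radius 65 about z = -65, 5 thick, 22 wide. About 240 g.
- muffs_pad (a point): Centre of the thick rubber pad on the outside of the ear defenders' crown, 16 along z from their origin: 40 (x) by 30 (y) by 23 (z). It stands out from the band and can be gripped across x.
- muffs_foot (a point): Point midway between the free ends of the two cups, at z = -125 of the ear defenders. Cups centred at x = -52 and +52, each 32 (x) by 60 (y) by 60 (z, from -125 to -65), edges rounded 7, 72 of room between them. Their flat ends let the pair stand upright on the bench, origin 125 up.
- spare: A second, identical pair of ear defenders that already hangs on one half of the rail (same frame: origin under the headband's top, on the bar; z up, x across). It can be on either half. To be left alone.
- rack: The fixed hanging rail on the bench. Origin: underside centre of its wooden foot (60 by 400 by 12 high); z up, y along the bar. A straight steel bar, 16 in diameter, 360 long, its top 165 above the bench, on three posts of 18 diameter at y = -180, 0 and +180, which divide it in a left (+y) and a right (-y) half.
- bar_left (a point): Point on top of the bar, middle of its left (+y) half, 90 from the rail's centre; axes as the rack's (y along the bar).
- bar_right (a point): Point on top of the bar, middle of its right (-y) half, 90 from the rail's centre; axes as the rack's.
- tin: Small flat aluminium polish tin, 51 diameter, 17 high, standing on the rail's wooden foot. Origin: centre of its underside, 12 above the bench.
- jar: Amber glass jar with steel lid, 68 diameter, 95 high, standing on the bench. Origin: centre of its underside.
- hammer: Hammer about 240 long lying on the bench, along its own x, handle to -x. Origin: on its underside.
There are look-alikes about, which are no part of the job. What is shaped like the muffs but green is not meant.

How it is judged:
By the outcome, as a careful person would: the job done as asked, in the order asked, and still so for the second after the job is handed in, with the robot touching nothing.
It also fails if it takes over 53 s, if anything falls off the work surface, if the arm or the gripper's body presses on something with over 40 N, if the wrist force passes 120 N, or if a joint passes its speed limit or range.

ROBOT

A 6-joint arm with a two-finger parallel gripper is mounted at the origin on the work surface. World frame = base frame: x ahead of the robot, y to its left, z up, the work surface at z = 0. Lengths are in m, angles in rad, forces in N, time in s.
With the tool pointing down it reaches from about 0.35 to 0.85 m from the base axis. Payload 8.1 kg.
Tool frame: the origin (TCP) lies midway between the tips of the shut fingers; the grasp point (between the pads) lies 19 mm behind it; z points along the fingers, y is the line along which they close (so a half turn about z gives the same grasp; the last joint's range is limited). The gripper opens to 93 mm and grips with 3 to 60 N. Pads are 15 mm wide; open, the fingers measure 128 mm over their backs; the gripper's body (75 mm by 188 mm) begins 65 mm behind the grasp point.
Start: joints at [1.254, 0.13, 1.488, -0, 1.523, -0.085], TCP at [0.138, 0.584, 0.219] pointing down, gripper open.
Joint ranges: [-2.96, 2.96], [-0.89, 2.26], [0.02, 2.5], [-1.34, 4.48], [0, 2.73], [-2.66, 2.66]. Speed limits (rad/s): [2.39, 2.39, 2.79, 3.14, 3.14, 3.14].

INTERFACE

Orientations are given as a rotation vector (axis times angle).
In Python, from cell import get_obs, snapshot, finish_job gives the robot as it stands. The module is installed in compiled form; this text tells all that it offers.
- The arm moves only by the shell command python3 -m crank 'ROWS' [FORCE]. ROWS is a JSON object of lists of equal length, an entry for each row: "dr": the turn, a rotation vector about the tool's x, y, z in degrees, a list of three; "delta_pos": the shift along the tool's x, y, z in cm, a list of three; "jaw": the opening, from -1 (shut) to 1 (fully open). A call has 1 to 12 rows; each row is the pose to reach, as a shift and turn from the pose commanded when the call began, along the tool's axes at that moment; what a row does not reach only later rows make up. A row lasts 1/8 s, in which the tool goes at most 62.5 mm and 10.7 degrees, less where a joint would pass 70% of its speed; a pose out of reach is approached as far as the arm can. A call with a gripper value outside its range is refused whole. The fingers move at their own pace and stop on an object; FORCE is the grip in N (left out, the last holds). Time passes only in rows, so rows that repeat a pose let the fingers close. It gives the time, the measured TCP pose, the force, the opening and the grip force at its end, in the units of the state.
- get_obs(): the state, without advancing time (a new reading comes with each control period).
- snapshot(name): name is "side" or "top" or "wrist"; returns a dict with "pixels" (480x640x3 uint8, red, green, blue), "K" (3x3 intrinsics, pixels), "rvec" (rotation vector, rad) and "tvec" (3), from world to camera coordinates, as OpenCV has them. Camera axes: x right, y down, z forward; pixel columns grow to the right and rows downward; lengths in m; the calibration is good to about 2 mm. A picture is of the moment at which its call begins. There is no depth.
- finish_job(): hands the job in; it is judged then, once.
The state is a dict: "time": time; "joint_positions": joint angles; "joint_velocities": joint speeds; "tau": joint torques, N m; "tcp_pos": TCP position; "tool_rot": TCP orientation; "force": force on the tool from outside, world axes, zero at the start; "moment": the same for the moment, N m; "opening": finger opening in m; "finger_force": force on a finger pad.
Only numpy, scipy, OpenCV 4.12 (cv2) and the standard library are available. Lean on these libraries where they do the work, as an engineer would, in place of code of your own. Each camera call takes 0.05 s, during which the arm holds its last target. There are 200 camera calls.

## Working session

There is one attempt and no reset: what is moved stays moved. The work goes in short steps, Python scripts to look and compute and a shell command to move; the robot and the scene stay as the last step left them, time stands still between calls to the robot, and variables do not carry over. Pictures are saved under pics/ and viewed, at most 13 in all, crops included, and the job is handed in when it is done.

```bash
mkdir -p pics; cat > h.py <<'E'
import numpy as np, cv2
from cell import get_obs, snapshot, finish_job
from scipy.spatial.transform import Rotation as R
def cam(s):
    Rm=R.from_rotvec(np.ravel(s["rvec"])).as_matrix(); return np.array(s["K"]),Rm,np.ravel(s["tvec"])
def ray(s,uv):
    K,Rm,t=cam(s); d=Rm.T@np.linalg.solve(K,[uv[0],uv[1],1]); return -Rm.T@t,d/np.linalg.norm(d)
def onz(s,uv,z):
    o,d=ray(s,uv); return o+d*(z-o[2])/d[2]
def tri(*l):
    A=0;b=0
    for s,uv in l:
        o,d=ray(s,uv); P=np.eye(3)-np.outer(d,d); A=A+P; b=b+P@o
    return np.linalg.solve(A,b)
def proj(s,p):
    K,Rm,t=cam(s); q=K@(Rm@np.array(p)+t); return q[:2]/q[2]
def save(s,n): cv2.imwrite(f"pics/{n}.png",s["pixels"][:,:,::-1])
E
python3 - <<'E'
from h import *
import pickle
S={n:snapshot(n) for n in("side","top","wrist")}
pickle.dump(S,open("s0.pkl","wb"))
for n in S:
    save(S[n],n+"0"); o,d=ray(S[n],(320,240)); print(n,o.round(3),d.round(3))
print(get_obs())
E
```

```text
side [ 0.279 -0.75   1.134] [ 0.211  0.587 -0.782]
top [0.293 0.019 1.353] [ 0.216  0.023 -0.976]
wrist [0.062 0.602 0.384] [ 0.262 -0.051 -0.964]
{'time': 0.15, 'joint_positions': array([ 1.25362833e+00,  1.30973855e-01,  1.48903957e+00,  6.70417273e-07,
        1.52303327e+00, -8.53787214e-02]), 'joint_velocities': array([ 8.76591160e-04, -1.93310899e-03, -2.67481944e-03,  9.21350102e-05,
       -5.77947574e-05, -2.05635754e-04]), 'tau': array([ 1.46686209e-03, -5.60482907e+01, -4.92331052e+01,  7.69881508e-02,
        3.06985038e-02, -1.16075321e-04]), 'tcp_pos': array([0.13765477, 0.58352844, 0.21783097]), 'tool_rot': array([-3.63245503e-01, -3.12022781e+00,  2.23748021e-03]), 'force': array([ 0.68088664,  0.24935338, -0.03524812]), 'moment': array([ 0.03395414, -0.01776853,  0.00866255]), 'finger_force': 0.0, 'opening': 0.09292691343158409}
```

View pics/top0.png

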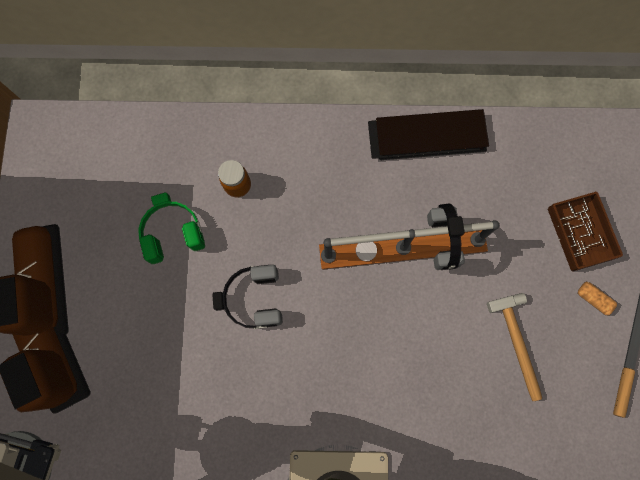

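View pics/side0.png

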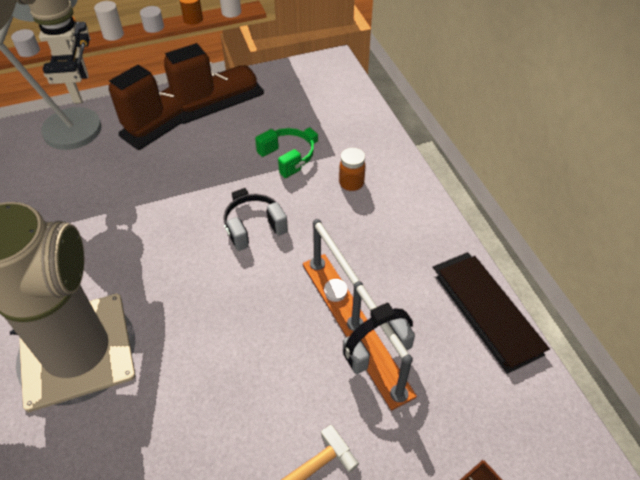

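The top view shows the muffs at about (245,300) with the pad at (219,300) and the cups at (264,273) and (267,318). The rail runs from (329,240) to (495,226), and the spare hangs on its right half near (452,235). The left half is empty, with the tin at (367,251). In the side view the muffs are at (255,220) and the empty half is at about (337,255).

```bash
python3 - <<'E'
from h import *
import pickle
S=pickle.load(open("s0.pkl","rb"))
def crop(n,x,y,w,h):
    return cv2.resize(S[n]["pixels"][y:y+h,x:x+w,::-1],(400,300),interpolation=cv2.INTER_CUBIC)
m=np.vstack([np.hstack([crop("top",200,250,100,75+9)[:300],crop("top",310,180,200,150)]),np.hstack([crop("side",205,175,100,75),crop("side",290,210,160,120)])])
cv2.imwrite("pics/m.png",m)
# masks
for n,box in(("top",(195,250,300,345)),("side",(210,170,300,260))):
    p=S[n]["pixels"].astype(int);x0,y0,x1,y1=box
    sub=p[y0:y1,x0:x1];v=sub.max(2);dark=(v<45).astype(np.uint8)
    k,l,st,c=cv2.connectedComponentsWithStats(cv2.erode(dark,np.ones((5,5))))
    print(n,[(st[i,4],(c[i]+[x0,y0]).round(1)) for i in range(1,k)])
E
```

```text
top [(np.int32(113), array([219.2, 300.5]))]
side [(np.int32(1), array([240., 193.]))]
```

View pics/m.png

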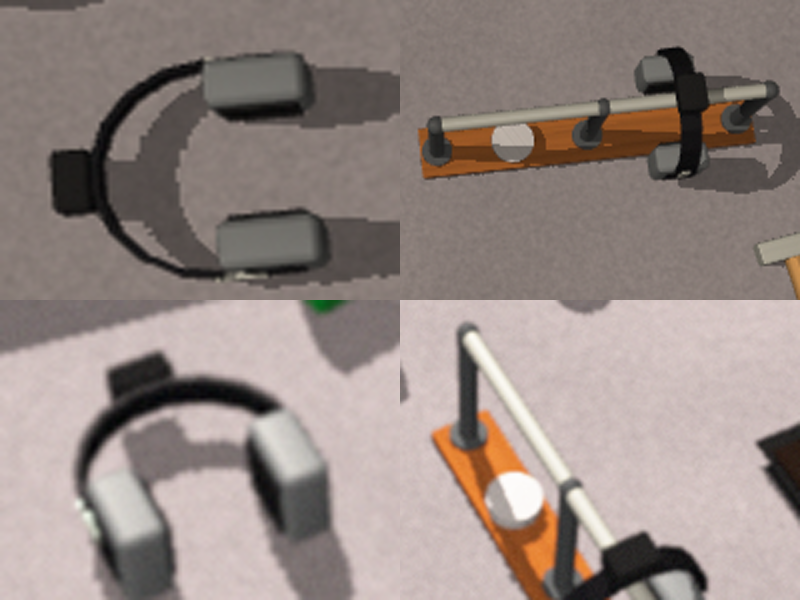

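View pics/wrist0.png

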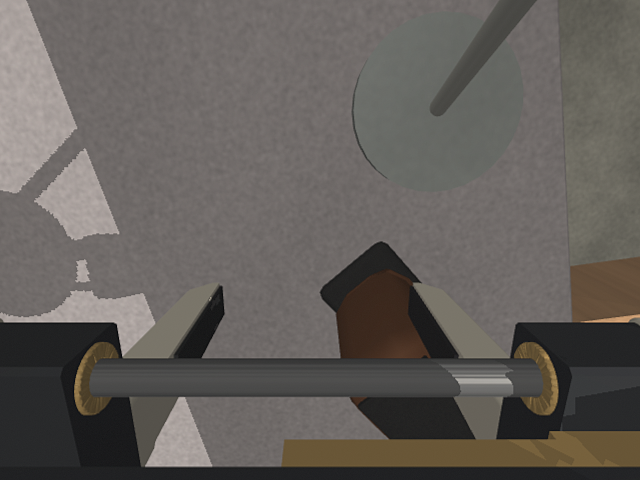

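The montage shows the pad top face at top (218.3,301) and side (239.5,192). The cup top faces are at top (263.3,273.2)/(267.5,317.2) and side (277,213)/(237.5,230). The bar's post heads are at top (327.5,241), (411.5,232.5), (495,225) and side (316.8,223.2), (358,285.2). The wrist view shows only the boots and the lamp.

```bash
python3 - <<'E'
from h import *
import pickle
S=pickle.load(open("s0.pkl","rb"));t,s=S["top"],S["side"]
for n,a,b in(("pad top",(218.3,301),(239.5,192)),("cup far",(263.3,273.2),(277,213)),("cup near",(267.5,317.2),(237.5,230)),("barL",(327.5,241),(316.8,223.2)),("barM",(411.5,232.5),(358,285.2))):
    print(n,tri((t,a),(s,b)).round(4))
print("z45",onz(t,(218.3,301),.045),"cups60",onz(t,(263.3,273.2),.06),onz(t,(267.5,317.2),.06))
print("bar165",[onz(t,u,.165).round(4) for u in((327.5,241),(411.5,232.5),(495,225))])
T=R.from_rotvec(get_obs()["tool_rot"]).as_matrix();print(T.round(3))
E
```

```text
pad top [0.4366 0.2804 0.0437]
cup far [0.5026 0.1795 0.0468]
cup near [0.4013 0.1667 0.0394]
barL [0.5549 0.0319 0.1534]
barM [ 0.5764 -0.148   0.1556]
z45 [0.43629325 0.28009112 0.045     ] cups60 [0.49988772 0.17795952 0.06      ] [0.4000452  0.16441891 0.06      ]
bar165 [array([0.5545, 0.0316, 0.165 ]), array([ 0.5759, -0.1469,  0.165 ]), array([ 0.5953, -0.3252,  0.165 ])]
[[-0.973  0.23  -0.   ]
 [ 0.23   0.973 -0.001]
 [ 0.    -0.001 -1.   ]]
```

```bash
cat >> h.py <<'E'
def pose(head,down,sign):
    "tool y along heading (deg); tool z = sign*(heading+90)*cos(down) - up*sin(down)"
    a,d=np.radians([head,down]); y=np.array([np.cos(a),np.sin(a),0]); h=np.array([-np.sin(a),np.cos(a),0])
    z=sign*h*np.cos(d)-np.array([0,0,np.sin(d)]); return np.column_stack([np.cross(y,z),y,z])
def row(G,M,back=0):
    "G: wanted grasp point, M: wanted tool axes; gives dr (deg) and delta_pos (cm) from here"
    o=get_obs(); T=R.from_rotvec(o["tool_rot"]).as_matrix()
    tcp=np.array(G)+M[:,2]*(.019-back)
    print("dr",np.degrees(R.from_matrix(T.T@M).as_rotvec()).round(1).tolist(),"dp",((T.T@(tcp-o["tcp_pos"]))*100).round(2).tolist(),"tcp",tcp.round(3))
E
python3 - <<'E'
from h import *
row((.4357,.285,.15),pose(7.4,45,-1),.07)
E
```

```text
dr [27.1, -39.2, 65.6] dp [-34.59, -18.83, 3.2] tcp [0.431 0.321 0.186]
```

```bash
python3 -m crank '{"dr":[[0,0,0],[0,0,15],[0,0,30],[7,-10,40],[14,-20,50],[20,-30,58],[24,-35,62],[27.1,-39.2,65.6],[27.1,-39.2,65.6],[27.1,-39.2,65.6],[27.1,-39.2,65.6],[27.1,-39.2,65.6]],"delta_pos":[[0,0,-4],[-4,-2,-8],[-9,-5,-8],[-14,-8,-8],[-19,-11,-7],[-25,-14,-5],[-30,-17,-2],[-34.6,-18.8,3.2],[-34.6,-18.8,3.2],[-34.6,-18.8,3.2],[-34.6,-18.8,3.2],[-34.6,-18.8,3.2]],"jaw":[1,1,1,1,1,1,1,1,1,1,1,1]}' 55
python3 - <<'E'
from h import *
import pickle
w=snapshot("wrist");pickle.dump(w,open("w1.pkl","wb"));save(w,"w1");row((.4357,.285,.15),pose(7.4,45,-1),.07)
print(get_obs()["joint_positions"].round(2),proj(w,(.4363,.280,.045)))
E
```

```text
time: 1.65
tcp_pos: [0.4318, 0.3229, 0.1901]
tool_rot: [1.633, 1.857, -0.665]
force: [-0.7, 0.1, -0.2]
opening: 0.0929
finger_force: 0.0
dr [0.2, -0.4, -0.1] dp [0.14, -0.1, 0.42] tcp [0.431 0.321 0.186]
[ 0.9   0.51  1.29 -0.56  1.9   0.74] [314.35819339 147.95684642]
```

View pics/w1.png

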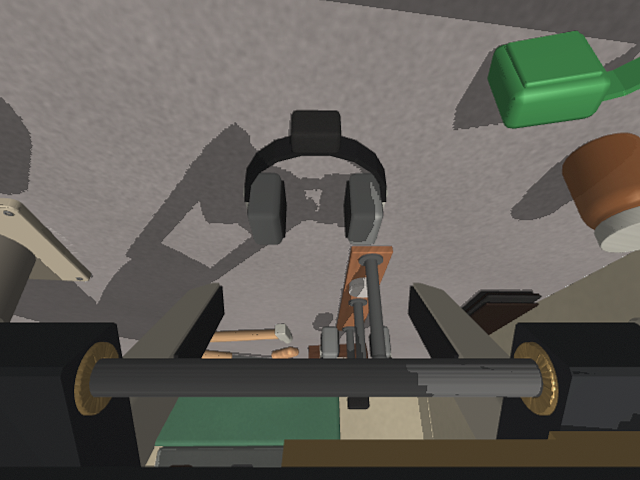

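The wrist view shows the pad spanning columns 290–341 and rows 111–152, with cups at (267,208) and (365,208). The predicted pad centre column was 314, which agrees; I'll check the row direction and then approach.

```bash
python3 - <<'E'
from h import *
import pickle
w=pickle.load(open("w1.pkl","rb")); S=pickle.load(open("s0.pkl","rb"))
a=np.radians(97.4);zm=np.array([np.cos(a),np.sin(a),0]);xm=np.array([zm[1],-zm[0],0]);P=np.array([.4363,.280,.030]);u=np.array([0,0,1])
for i in(-20,20):
  for k in(11.5,-11.5):
    for j in(15,-15):
      p=P+(i*xm+k*zm+j*u)/1000; print(i,k,j,*[proj(q,p).round(0) for q in(w,S["top"],S["side"])])
for i in (-52,52): print("cup top",proj(w,P-zm*.111+xm*i/1000+u*.03))
print("tri",tri((S["top"],(218.3,301)),(S["side"],(239.5,192)),(w,(315.5,147))))
# vertical profile of the pad
p=w["pixels"][100:165,300:330].mean((1,2)).round(0);print(p.tolist())
row((.4357,.285,.03),pose(7.4,45,-1),0.03)
row((.4357,.285,.03),pose(7.4,45,-1),0)
E
```

```text
-20 11.5 15 [289. 137.] [214. 310.] [230. 191.]
-20 11.5 -15 [290. 111.] [217. 312.] [231. 200.]
-20 -11.5 15 [290. 158.] [224. 309.] [234. 198.]
-20 -11.5 -15 [291. 132.] [226. 310.] [235. 206.]
20 11.5 15 [340. 137.] [213. 293.] [245. 186.]
20 11.5 -15 [339. 111.] [215. 295.] [246. 194.]
20 -11.5 15 [338. 158.] [223. 292.] [249. 192.]
20 -11.5 -15 [337. 132.] [225. 293.] [250. 200.]
cup top [265.23974976 234.77582165]
cup top [363.9564546 234.4387692]
tri [0.43680369 0.28021589 0.04394346]
[134.0, 134.0, 134.0, 133.0, 132.0, 133.0, 134.0, 135.0, 139.0, 131.0, 70.0, 25.0, 35.0, 36.0, 36.0, 36.0, 36.0, 36.0, 36.0, 37.0, 37.0, 37.0, 37.0, 37.0, 36.0, 37.0, 37.0, 37.0, 37.0, 37.0, 37.0, 38.0, 40.0, 42.0, 44.0, 44.0, 42.0, 41.0, 40.0, 39.0, 39.0, 39.0, 39.0, 39.0, 39.0, 39.0, 39.0, 38.0, 38.0, 38.0, 37.0, 38.0, 34.0, 28.0, 24.0, 41.0, 128.0, 139.0, 134.0, 133.0, 133.0, 133.0, 134.0, 136.0, 136.0]
dr [0.2, -0.4, -0.1] dp [8.54, -0.17, 12.97] tcp [0.435 0.293 0.038]
dr [0.2, -0.4, -0.1] dp [8.52, -0.18, 15.97] tcp [0.437 0.272 0.017]
```

```bash
python3 -m crank '{"dr":[[0,0,0],[0,0,0],[0,0,0],[0,0,0],[0,0,0],[0,0,0]],"delta_pos":[[4,0,3],[8.5,-0.1,6],[8.5,-0.1,10],[8.5,-0.1,12],[8.5,-0.1,12],[8.5,-0.1,12]],"jaw":[1,1,1,1,1,1]}'
python3 - <<'E'
from h import *
row((.4360,.285,.03),pose(7.4,45,-1),0.0)
E
```

```text
time: 2.45
tcp_pos: [0.4347, 0.2987, 0.0441]
tool_rot: [1.633, 1.855, -0.668]
force: [1.0, 0.4, -0.3]
opening: 0.093
finger_force: 0.0
dr [0.1, -0.3, -0.2] dp [0.01, -0.05, 3.87] tcp [0.438 0.272 0.017]
```

```bash
python3 -m crank '{"dr":[[0,0,0],[0,0,0],[0,0,0],[0,0,0],[0,0,0],[0,0,0]],"delta_pos":[[0,0,1],[0,-0.05,2],[0,-0.05,3],[0,-0.05,3.8],[0,-0.05,3.8],[0,-0.05,3.8]],"jaw":[1,1,1,1,1,1]}'
python3 - <<'E'
from h import *
o=get_obs();print(o["force"],o["moment"])
row((.4360,.285,.03),pose(7.4,45,-1),0.0);w=snapshot("wrist");save(w,"w2")
E
```

```text
time: 3.2
tcp_pos: [0.4366, 0.2705, 0.0148]
tool_rot: [1.631, 1.854, -0.673]
force: [0.3, 0.1, 1.0]
opening: 0.0931
finger_force: 0.0
[0.3457017  0.10649313 1.02771586] [ 0.22127307  0.059654   -0.0600271 ]
dr [-0.0, -0.1, -0.0] dp [-0.05, 0.13, -0.2] tcp [0.438 0.272 0.017]
```

View pics/w2.png

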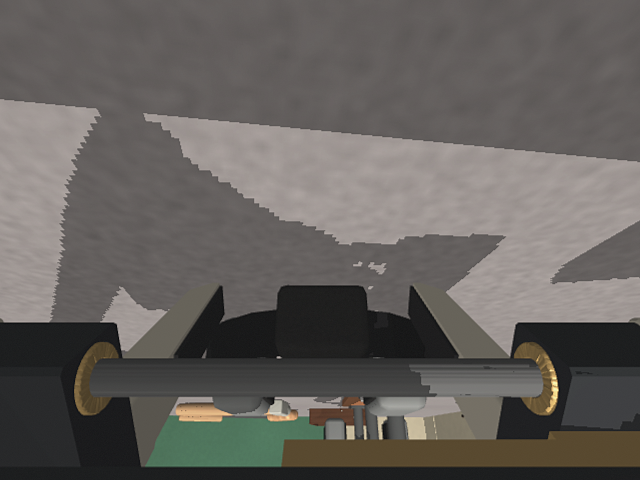

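The wrist view shows the pad (columns 276–367) nicely between the fingers (223–410), about 2 mm off centre. I'll correct that and close.

```bash
python3 -m crank '{"dr":[[0,0,0],[0,0,0],[0,0,0],[0,0,0],[0,0,0],[0,0,0],[0,0,0],[0,0,0],[0,0,0],[0,0,0]],"delta_pos":[[0,0.15,-0.2],[0,0.15,-0.2],[0,0.15,-0.2],[0,0.15,-0.2],[0,0.15,-0.2],[0,0.15,-0.2],[0,0.15,-0.2],[0,0.15,-0.2],[0,0.15,-0.2],[0,0.15,-0.2]],"jaw":[1,0.4,0,-0.2,-0.6,-1,-1,-1,-1,-1]}' 55
python3 - <<'E'
from h import *
o=get_obs();print(o["force"],o["moment"])
# hang: grasp point held at muffs z=+21 (hung), above bar_left; first 140 mm high in place, half turned
G=np.array([.4360,.285,.03])
row(G+[0,-.03,.17],pose(7.0,45,-1))
row(G+[0,-.03,.25],pose(6.9,90,-1))
row((.565,-.058,.30),pose(6.5,45,1))
E
```

```text
time: 4.5
tcp_pos: [0.4379, 0.272, 0.0162]
tool_rot: [1.63, 1.854, -0.673]
force: [0.8, 1.2, 0.8]
opening: 0.0395
finger_force: 56.4
[0.81093656 1.19359838 0.7500221 ] [0.47392655 0.06321303 0.13660027]
dr [0.3, -0.1, 0.2] dp [-14.16, -0.4, -9.94] tcp [0.438 0.242 0.187]
dr [0.2, 44.9, 0.4] dp [-18.46, -0.39, -16.16] tcp [0.436 0.255 0.261]
dr [0.0, 89.9, 1.0] dp [-42.47, 8.41, 4.16] tcp [ 0.563 -0.045  0.287]
```

```bash
python3 -m crank '{"dr":[[0,0,0],[0,2,0],[0,6,0],[0,11,0],[0,17,0],[0,23,0],[0,29,0],[0,35,0],[0,40,0],[0,43,0],[0,45,0],[0,45,0]],"delta_pos":[[-0.7,0,-0.7],[-2,0,-2],[-4,0,-4],[-6,0,-6],[-8,0,-8],[-10,-0.1,-9.6],[-12,-0.1,-11],[-14,-0.2,-12.5],[-16,-0.3,-14],[-17.5,-0.4,-15.4],[-18.5,-0.4,-16.2],[-18.5,-0.4,-16.2]],"jaw":[-1,-1,-1,-1,-1,-1,-1,-1,-1,-1,-1,-1]}'
python3 - <<'E'
from h import *
o=get_obs();print(o["force"],o["moment"],o["joint_positions"].round(2))
row((.565,-.058,.36),pose(6.5,45,1))
E
```

```text
time: 6.0
tcp_pos: [0.4363, 0.2544, 0.2624]
tool_rot: [-2.076, -2.358, -0.004]
force: [-0.0, 0.2, -2.7]
opening: 0.0399
finger_force: 55.8
[-0.0198273   0.16380772 -2.69821157] [0.16280192 0.09636462 0.04128688] [ 0.43 -0.15  1.68  0.    1.6   0.3 ]
dr [-0.2, 44.9, 0.8] dp [-31.27, 8.83, -8.45] tcp [ 0.563 -0.045  0.347]
```

```bash
python3 -m crank '{"dr":[[0,3,0],[0,8,0],[0,14,0],[0,20,0],[0,26,0.2],[0,32,0.4],[0,37,0.5],[0,41,0.6],[0,44,0.8],[-0.2,45,0.8],[-0.2,45,0.8],[-0.2,45,0.8]],"delta_pos":[[0,0,-3],[-1,0.5,-6.5],[-3,1,-9.5],[-7,2,-9.5],[-11,3,-9.5],[-15.5,4.5,-9.5],[-20,6,-9],[-24.5,7.2,-9],[-28.5,8.3,-8.5],[-31.3,8.8,-8.5],[-31.3,8.8,-8.5],[-31.3,8.8,-8.5]],"jaw":[-1,-1,-1,-1,-1,-1,-1,-1,-1,-1,-1,-1]}'
python3 - <<'E'
from h import *
import pickle
o=get_obs();print(o["force"],o["moment"],o["joint_positions"].round(2))
row((.565,-.058,.36),pose(6.5,45,1))
S={n:snapshot(n) for n in("side","top","wrist")};pickle.dump(S,open("s1.pkl","wb"))
m=np.vstack([np.hstack([cv2.resize(S["top"]["pixels"][150:300,270:470],(400,300)),cv2.resize(S["wrist"]["pixels"],(400,300))]),np.hstack([cv2.resize(S["side"]["pixels"][150:300,250:450],(400,300))]*2)])
cv2.imwrite("pics/m2.png",m[:,:,::-1])
E
```

```text
time: 7.5
tcp_pos: [0.5631, -0.0435, 0.3451]
tool_rot: [-1.642, -1.841, -0.678]
force: [-0.1, 0.4, -3.1]
opening: 0.0395
finger_force: 55.7
[-0.1161249   0.42019439 -3.14689505] [-0.75848133 -0.03648793  0.00755716] [-0.56  0.32  1.25  0.67  2.04 -0.5 ]
dr [-0.2, -0.1, -0.1] dp [0.02, 0.02, -0.19] tcp [ 0.563 -0.045  0.347]
```

View pics/m2.png

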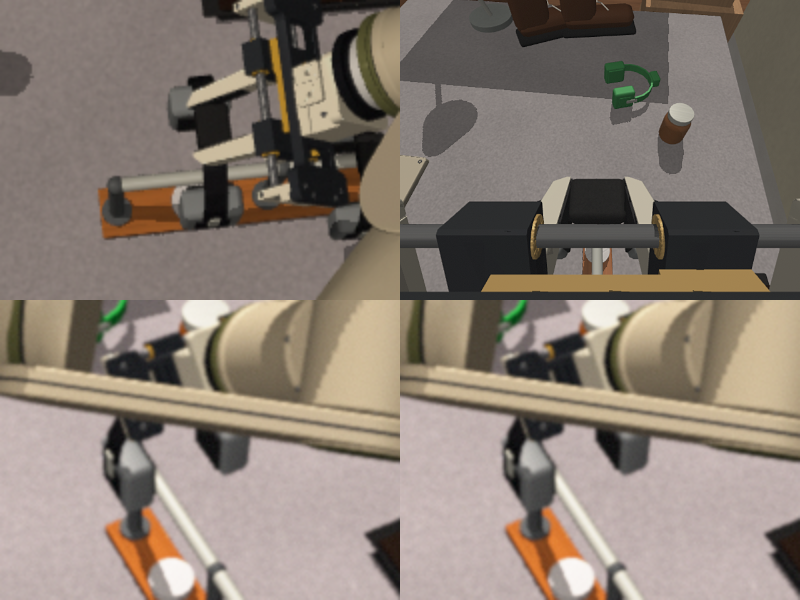

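The montage shows the muffs held above the left half. In the top view the cups are at about (360,202) and (373,252), near the left post, and in the side view the near cup is at (315,236). I'll check for tilt in the grasp.

```bash
python3 - <<'E'
from h import *
import pickle
S=pickle.load(open("s1.pkl","rb"));o=get_obs();M=R.from_rotvec(o["tool_rot"]).as_matrix()
G=o["tcp_pos"]-M[:,2]*.019
x=M[:,1];
for th in(-8,0,8):
    Rr=R.from_rotvec(x*np.radians(th)).as_matrix(); z=Rr@(-(M[:,2])+M[:,0])/2**.5; y=np.cross(z,x)
    O=G-z*.021
    for s in(-1,1):
        C=O+s*x*.052
        c=np.array([C-z*d+q*y*.03+w*x*.016 for d in(.065,.125) for q in(-1,1) for w in(-1,1)])
        for n in("top","side"):
            p=np.array([proj(S[n],v) for v in c]); print(th,s,n,"min",p.min(0).round(0),"max",p.max(0).round(0),"bottom c",proj(S[n],C-z*.125).round(0))
m=np.hstack([cv2.resize(S["top"]["pixels"][180:270,340:440],(400,360),interpolation=cv2.INTER_CUBIC),cv2.resize(S["side"]["pixels"][190:280,290:390],(400,360),interpolation=cv2.INTER_CUBIC)])
cv2.imwrite("pics/m3.png",m[:,:,::-1])
E
```

```text
-8 -1 top min [365. 240.] max [399. 265.] bottom c [383. 256.]
-8 -1 side min [302. 215.] max [333. 263.] bottom c [318. 250.]
-8 1 top min [360. 188.] max [393. 216.] bottom c [377. 206.]
-8 1 side min [350. 197.] max [380. 244.] bottom c [365. 231.]
0 -1 top min [358. 241.] max [392. 266.] bottom c [373. 257.]
0 -1 side min [299. 210.] max [328. 257.] bottom c [314. 243.]
0 1 top min [352. 190.] max [386. 216.] bottom c [368. 207.]
0 1 side min [346. 192.] max [377. 238.] bottom c [360. 225.]
8 -1 top min [348. 242.] max [386. 266.] bottom c [363. 258.]
8 -1 side min [295. 204.] max [325. 250.] bottom c [309. 235.]
8 1 top min [343. 191.] max [379. 216.] bottom c [358. 208.]
8 1 side min [341. 186.] max [373. 232.] bottom c [355. 218.]
```

View pics/m3.png

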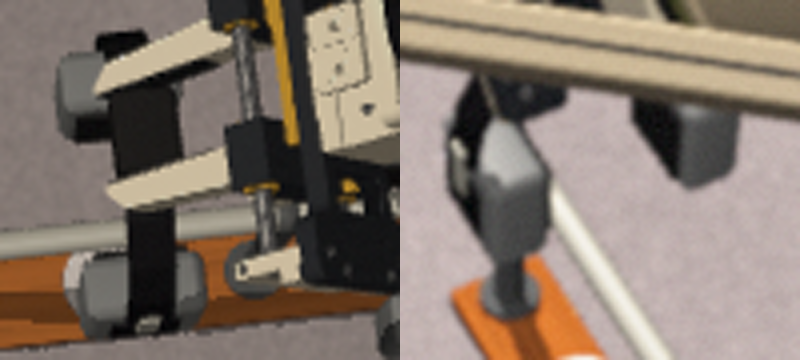

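The cup outlines match the zero-tilt prediction to 1–2 px (near cup at columns 360–392 against 358–392), so there was no slip. Lowering now.

```bash
python3 -m crank '{"dr":[[0,0,0],[0,0,0],[0,0,0],[0,0,0],[0,0,0],[0,0,0],[0,0,0],[0,0,0],[0,0,0],[0,0,0]],"delta_pos":[[-0.7,0,0.7],[-2,0,2],[-3.5,0,3.5],[-5,0,5],[-6.5,0,6.5],[-8,0,8],[-9.5,0,9.5],[-10.5,0,10.5],[-10.9,0,10.9],[-10.9,0,10.9]],"jaw":[-1,-1,-1,-1,-1,-1,-1,-1,-1,-1]}'
python3 - <<'E'
from h import *
o=get_obs();print(o["force"],o["moment"])
row((.565,-.058,.186),pose(6.5,45,1))
S={n:snapshot(n) for n in("side","top","wrist")}
m=np.vstack([np.hstack([cv2.resize(S["top"]["pixels"][170:290,310:470],(400,300),interpolation=2),cv2.resize(S["wrist"]["pixels"],(400,300))]),np.hstack([cv2.resize(S["side"]["pixels"][190:310,270:430],(400,300),interpolation=2)]*2)])
cv2.imwrite("pics/m4.png",m[:,:,::-1])
E
```

```text
time: 8.9
tcp_pos: [0.563, -0.0441, 0.1919]
tool_rot: [-1.643, -1.842, -0.68]
force: [0.1, -0.3, -2.6]
opening: 0.0393
finger_force: 55.7
[ 0.11084533 -0.28023996 -2.56544405] [-0.73778922 -0.00755732  0.04765485]
dr [-0.1, -0.1, -0.0] dp [-1.42, 0.04, 1.32] tcp [ 0.563 -0.045  0.173]
```

View pics/m4.png

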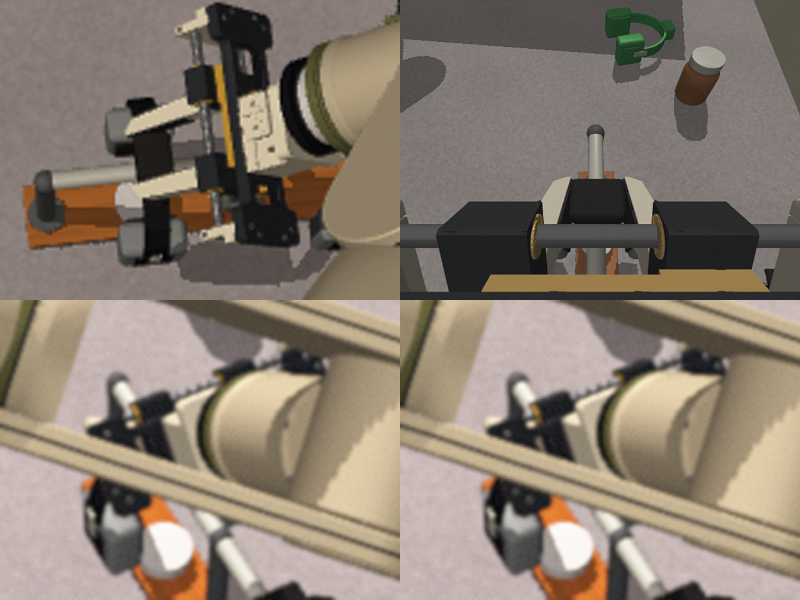

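Wrist view: the bar at column 596 runs straight under the pad (568–626, centre 597), so it is centred and square. I'll lower slowly onto the bar.

```bash
python3 -m crank '{"dr":[[0,0,0],[0,0,0],[0,0,0],[0,0,0],[0,0,0],[0,0,0],[0,0,0]],"delta_pos":[[-0.2,0,0.2],[-0.4,0,0.4],[-0.6,0,0.6],[-0.8,0,0.8],[-1.0,0,1.0],[-1.1,0,1.1],[-1.1,0,1.1]],"jaw":[-1,-1,-1,-1,-1,-1,-1]}'
python3 -m crank '{"dr":[[0,0,0],[0,0,0],[0,0,0]],"delta_pos":[[-0.07,0,0.07],[-0.14,0,0.14],[-0.14,0,0.14]],"jaw":[-1,-1,-1]}'
python3 -m crank '{"dr":[[0,0,0],[0,0,0],[0,0,0]],"delta_pos":[[-0.04,0,0.04],[-0.08,0,0.08],[-0.08,0,0.08]],"jaw":[-1,-1,-1]}'
```

```text
time: 9.93
tcp_pos: [0.5629, -0.0441, 0.1762]
tool_rot: [-1.643, -1.841, -0.68]
force: [-0.3, -0.4, -2.7]
opening: 0.0398
finger_force: 55.7
time: 10.3
tcp_pos: [0.5629, -0.0441, 0.1743]
tool_rot: [-1.643, -1.842, -0.68]
force: [0.3, -1.0, -3.1]
opening: 0.0398
finger_force: 55.7
time: 10.68
tcp_pos: [0.5629, -0.0441, 0.1732]
tool_rot: [-1.643, -1.842, -0.68]
force: [0.3, 0.9, -2.8]
opening: 0.0398
finger_force: 55.7
```

```bash
for i in 1 2 3; do python3 -m crank '{"dr":[[0,0,0],[0,0,0],[0,0,0]],"delta_pos":[[-0.04,0,0.04],[-0.07,0,0.07],[-0.07,0,0.07]],"jaw":[-1,-1,-1]}' | grep -E "tcp|^force"; done
```

```text
tcp_pos: [0.563, -0.0441, 0.1725]
force: [-0.8, -0.6, -0.3]
tcp_pos: [0.563, -0.0441, 0.1724]
force: [-3.3, -1.1, 5.9]
tcp_pos: [0.563, -0.0441, 0.1723]
force: [-5.1, -0.8, 11.6]
```

Contact came at the predicted height. I'll relieve the preload and then release gently.

```bash
python3 -m crank '{"dr":[[0,0,0],[0,0,0],[0,0,0]],"delta_pos":[[0.06,0,-0.06],[0.12,0,-0.12],[0.12,0,-0.12]],"jaw":[-1,-1,-1]}' 
python3 -m crank '{"dr":[[0,0,0],[0,0,0],[0,0,0]],"delta_pos":[[0,0,0],[0,0,0],[0,0,0]],"jaw":[-1,-1,-1]}' 8
python3 -m crank '{"dr":[[0,0,0],[0,0,0],[0,0,0],[0,0,0],[0,0,0],[0,0,0]],"delta_pos":[[0,0,0],[0,0,0],[0,0,0],[0,0,0],[0,0,0],[0,0,0]],"jaw":[-0.1,0,0.1,0.3,0.5,0.5]}' 
python3 - <<'E'
from h import *
s=snapshot("wrist");m=np.hstack([cv2.resize(s["pixels"],(400,300)),cv2.resize(snapshot("top")["pixels"][170:290,310:470],(400,300),interpolation=2)]);cv2.imwrite("pics/m5.png",m[:,:,::-1])
E
```

```text
time: 12.18
tcp_pos: [0.563, -0.0441, 0.1724]
tool_rot: [-1.643, -1.842, -0.68]
force: [-2.2, -1.5, 4.8]
opening: 0.0395
finger_force: 55.8
time: 12.55
tcp_pos: [0.5631, -0.0441, 0.1724]
tool_rot: [-1.643, -1.842, -0.681]
force: [-1.9, -0.7, 5.3]
opening: 0.0399
finger_force: 8.7
time: 13.3
tcp_pos: [0.5629, -0.0441, 0.1719]
tool_rot: [-1.643, -1.842, -0.68]
force: [0.2, -0.5, -0.2]
opening: 0.0688
finger_force: 0.0
```

View pics/m5.png

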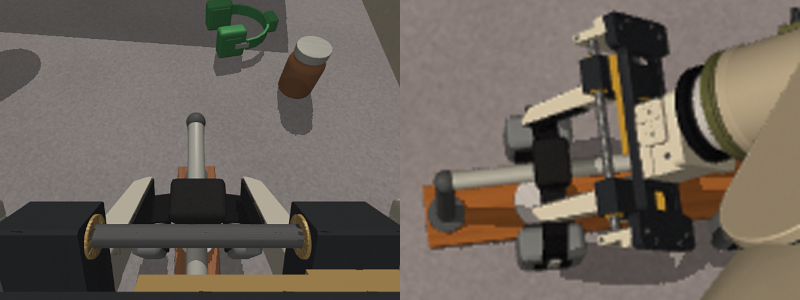

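Released: the pad (columns 171–226) sits free between the open fingers, the bar passes under it at column 196, and the force is zero. Backing out along the tool axis.

```bash
python3 -m crank '{"dr":[[0,0,0],[0,0,0],[0,0,0],[0,0,0],[0,0,0],[0,0,0],[0,0,0],[0,0,0],[0,0,0],[0,0,0],[0,0,0],[0,0,0]],"delta_pos":[[0,0,-0.5],[0,0,-1.2],[0,0,-2.2],[0,0,-3.5],[0,0,-5],[0,0,-6.5],[1,0,-8],[3,0,-10],[6,0,-11],[9,0,-12],[12,0,-12],[12,0,-12]],"jaw":[0.5,0.5,0.5,0.5,0.5,0.5,0.5,0.5,0.5,0.5,0.5,0.5]}' 
python3 -m crank '{"dr":[[0,0,0],[0,-10,0],[0,-20,0],[0,-30,0],[0,-38,0],[0,-45,0],[0,-45,0],[0,-45,0]],"delta_pos":[[2,0,-2],[4,-4,-5],[5,-9,-9],[6,-14,-12],[7,-19,-15],[7,-24,-18],[7,-24,-18],[7,-24,-18]],"jaw":[0.5,0.5,0.5,0.5,0.5,0.5,0.5,0.5]}' 
python3 - <<'E'
from h import *
S={n:snapshot(n) for n in("side","top")}
m=np.hstack([cv2.resize(S["top"]["pixels"][160:310,310:510],(400,300),interpolation=2),cv2.resize(S["side"]["pixels"][190:310,270:430],(400,300),interpolation=2)]);cv2.imwrite("pics/m6.png",m[:,:,::-1])
E
```

```text
time: 14.9
tcp_pos: [0.5637, -0.0437, 0.3446]
tool_rot: [-1.642, -1.848, -0.682]
force: [0.3, 0.4, -0.1]
opening: 0.0696
finger_force: 0.0
time: 15.9
tcp_pos: [0.3342, -0.1494, 0.518]
tool_rot: [-2.089, -2.342, 0.0]
force: [-0.4, -0.3, -0.5]
opening: 0.0697
finger_force: 0.0
```

View pics/m6.png

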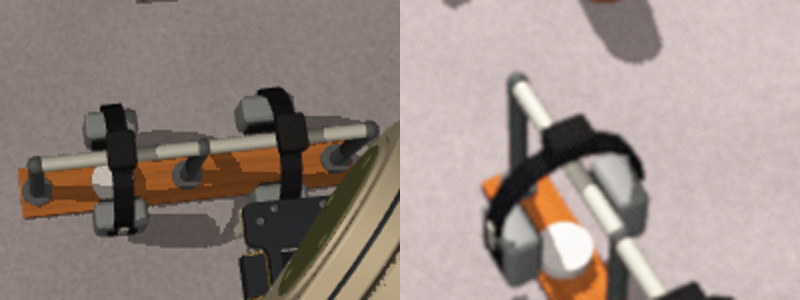

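The final pictures show the pair hanging square and mid-half (pad at top-crop column 121, posts at 35 and 203). The spare and the tin are unmoved, and the arm is clear.

```bash
python3 -c "
from cell import finish_job; print(finish_job())"
```

```text
the job is handed in; nothing more can be done
None
```

The ear defenders hang square over the middle of the rail's empty left half, lowered gently and released, with the spare pair, tin, jar and hammer untouched, and the job was handed in at about 16 s.

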